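Hold a pipe against the ramp stop for tacking

ROBOT

A 7-joint arm with a two-finger parallel gripper is mounted at the origin on the work surface. World frame = base frame: x ahead of the robot, y to its left, z up, the work surface at z = 0. Lengths are in m, angles in rad, forces in N, time in s.
With the tool pointing down it reaches from about 0.4 to 0.9 m from the base axis. Payload 5.6 kg.
Tool frame: the origin (TCP) lies at the very end of the fingers, on their centre line; the grasp point (between the pads) lies env.hold_point_z behind it (env.hold_point_z is the distance from the TCP to the grasp point, in m); z points along the fingers, y is the line along which they close (so a half turn about z gives the same grasp; the last joint's range is limited). The gripper opens to 92 mm and grips with 3 to 60 N. Pads are 20 mm wide; open, the fingers measure 128 mm over their backs; the gripper's body (75 mm by 189 mm) begins 69 mm behind the grasp point.
Start: joints at [1.156, 0.468, -0.012, 1.603, 0.006, 1.071, -0.056], TCP at [0.236, -0.606, 0.215] pointing down, gripper open.
Joint ranges: [-2.53, 2.53], [-0.31, 2.02], [-1.57, 1.55], [0.28, 2.44], [-1.29, 4.43], [0.15, 1.84], [-2.92, 2.92]. Speed limits (rad/s): [2.57, 2.57, 3.14, 3.14, 3.14, 3.14, 3.14].

INTERFACE

Orientations are given as a unit quaternion [x, y, z, w].
In Python, from station import env gives the robot as it stands. The module is installed in compiled form; this text tells all that it offers.
- The arm moves only by the shell command python3 -m handwheel 'ROWS' [FORCE]. ROWS is JSON, a list that holds one entry, the list of rows, each a list of 7 numbers: the gripper command: -1 is shut, 1 is fully open, values between are in proportion, then the shift along the tool's x, y, z in cm, then the turn, a rotation vector about the tool's x, y, z in rad. In form: [[[gripper, dx, dy, dz, wx, wy, wz], ...]]. A call has 1 to 20 rows; each row is the pose to reach, as a shift and turn from the pose commanded when the call began, along the tool's axes at that moment; what a row does not reach only later rows make up. A row lasts 1/12 s, in which the tool goes at most 41.7 mm and 7.16 degrees, less where a joint would pass 70% of its speed; a pose out of reach is approached as far as the arm can. A call with a gripper value outside its range is refused whole. The fingers move at their own pace and stop on an object; FORCE is the grip in N (left out, the last holds). Time passes only in rows, so rows that repeat a pose let the fingers close. It gives the time, the measured TCP pose, the force, the opening and the grip force at its end, in the units of the state.
- env.get_obs(): the state, without advancing time (a new reading comes with each control period).
- env.capture(name): name is "scene" or "top"; returns the picture (480x640x3 uint8, blue, green, red); there is no depth.
- env.camera_params(name): a dict with "fx", "fy", "cx", "cy" (pixels), "camera_from_world" (4x4, takes a point from world to camera coordinates). Camera axes: x right, y up, looking along -z (the intrinsics and any distortion apply to the point x, -y, -z); pixel columns grow to the right and rows downward; lengths in m; the calibration is good to about 2 mm. A picture is of the moment at which its call begins. camera_params takes no time and is no camera call.
- env.job_done(): hands the job in; it is judged then, once.
The state is a dict: "clock": time; "qpos": joint angles; "qvel": joint speeds; "joint_efforts": joint torques, N m; "position": TCP position; "eef_rot": TCP orientation; "wrist_force": force on the tool from outside, world axes, zero at the start; "torque": the same for the moment, N m; "width": finger opening in m; "grip_force": force on a finger pad.
Only numpy, scipy, OpenCV 4.12 (cv2) and the standard library are available. Lean on these libraries where they do the work, as an engineer would, in place of code of your own. Each camera call takes 0.05 s, during which the arm holds its last target. There are 200 camera calls.

TASK

Push the short steel pipe lying at the foot of the ramp up the slope with your fingertips until it rests squarely against the stop plate, and finish while still pressing it firmly against the plate, ready to be tack-welded. Push it slowly and keep the fingertips on it all the way, so that it never rolls freely back down. Do not grip or lift the pipe, and leave the other things on the table where they are.

Things in the scene. Friction and masses are not known exactly. Their poses are not given: they have to be found in the camera images.
- ramp: Fixed dark steel ramp, 132 mm wide (182 mm over its low bolted ears). Origin at table height on its middle line; x points level, uphill, y left, z up. Its surface is level, 10 mm above the table, from x = -170 to -50 mm, then rises at 8 degrees to x = +168. Guides along both edges stand 12 mm above the surface, 8 mm thick, 116 mm apart inside: 3 mm play at each pipe end.
- slope (a point): Point on the ramp's middle line where the level part meets the slope (ramp x = -50 mm, 10 mm above the table). Its x axis points uphill along the slope, y to the left, z square to the slope surface.
- stop: Fixed steel stop plate across the upper ramp, 100 mm wide, top 84 mm above the table, with a 150 mm crossbar behind. Origin: middle of its downhill face, at table height. Axes parallel to the ramp's (x uphill): the pipe's centre is at x = -30 mm when it touches. It stands 85 to 115 mm uphill of the ramp's origin.
- pipe: Loose steel pipe lying across the ramp, outer diameter 60 mm, length 110 mm, 0.4 to 0.75 kg, smooth and lightly oiled (friction about 0.3). Origin: its centre, on its axis. y is the pipe's axis, across the ramp; x and z turn as it rolls. It starts on the level part, its centre 40 mm above the table, and rolls freely.
- pipe_a (a point): Point on the pipe's axis, 40 mm from its centre towards its right end (the pipe's -y).
- pipe_b (a point): Point on the pipe's axis, 40 mm from its centre towards its left end (the pipe's +y).
- offcut: Bystander: short pipe piece of the same diameter (60 mm) standing upright, 50 mm high, to the left of the ramp. Origin: centre of its underside.
- flange: Bystander: dark steel pipe flange lying flat, 100 mm across, 32 mm high, to the right of the ramp. Origin: centre of its underside.
- collar: Bystander: steel ring, 44 mm across, 20 mm high, to the right of the ramp's foot. Origin: centre of its underside.
- magnet: Bystander: flat red welding magnet with steel edges, about 85 x 85 mm, 22 mm high, to the left of the ramp's foot. Origin: centre of its underside.
- pliers: Bystander: pliers lying flat, 155 mm long, 14 mm high, on the left of the table. Origin: under the rivet.
- hammer: Bystander: hammer, 260 mm long, lying on the right of the table.
- brush: Bystander: hand brush lying on the right of the table, near the robot.
- spray: Bystander: grey spray can standing upright, 60 mm across, 170 mm high, on the left of the table. Origin: centre of its underside.
Mind the look-alikes: they are no part of the job. What is shaped like the pipe but green or purple is not meant. Leave any green look-alike of the stop alone.

How it is judged:
At the end, for the whole second after the job is handed in: The pipe lies on the slope (within 4 mm, neither lifted nor ridden up), touches the stop plate (gap under 3.5 mm and at least 0.3 N on the plate), is square across the ramp within 0.06 rad, is at rest (under 20 mm/s), and the fingers still press on it with 0.5 to 60 N (x of pipe in the frame of stop between -0.0335 and -0.026 m and z of pipe in the frame of slope between 0.026 and 0.034 m and angle between the y axis of pipe and the y axis of ramp, either way round below 0.06 rad and contact force between pipe and stop above 0.3 N and contact force between the fingers and pipe between 0.5 and 60 N and linear speed of pipe below 0.02 m/s); the arm keeps its last pose, push and grip.
It fails at once if the pipe rolls free on the slope: more than 20 mm up the slope, not touched by the fingers and faster than 0.2 m/s (x of pipe in the frame of slope above 0.02 m and contact force between the fingers and pipe below 0.02 N and linear speed of pipe above 0.2 m/s).
It fails at once if the pipe is lifted more than about 15 mm off the ramp (z of pipe in the frame of slope above 0.05 m).
It fails at once if the pipe is gripped: the grasp point between the fingers comes within 28 mm of points on its axis (distance between the grasp point and pipe below 0.028 m or distance between the grasp point and pipe_a below 0.028 m or distance between the grasp point and pipe_b below 0.028 m).
It fails at once if another thing on the table is moved by more than 30 mm (distance of any of offcut, flange, collar, magnet, pliers, hammer, brush, spray from where it was at the start of the episode above 0.03 m).
It also fails if it takes over 40 s, if anything falls off the work surface, if the arm or the gripper's body presses on something with over 40 N, if the wrist force passes 120 N, or if a joint passes its speed limit or range.

## Working session

There is one attempt and no reset: what is moved stays moved. The work goes in short steps, Python scripts to look and compute and a shell command to move; the robot and the scene stay as the last step left them, time stands still between calls to the robot, and variables do not carry over. Pictures are saved under pics/ and viewed, at most 10 in all, crops included, and the job is handed in when it is done.

```bash
mkdir -p pics
python3 - <<'E'
from station import env
import cv2
for n in("scene","top"):
    cv2.imwrite(f"pics/{n}0.png",env.capture(n)); p=env.camera_params(n); print(n,p)
print(env.get_obs(),env.hold_point_z)
E
```

```text
scene {'fx': 442.6829573278515, 'fy': 442.6829573278515, 'cx': 315.65635289774184, 'cy': 242.93651265413564, 'camera_from_world': array([[ 0.28624385,  0.95805158, -0.01419943, -0.12359851],
       [-0.49621629,  0.16090285,  0.85315864,  0.19642152],
       [ 0.81965472, -0.23716543,  0.52145825, -1.51889652],
       [ 0.        ,  0.        ,  0.        ,  1.        ]])}
top {'fx': 554.4304770239397, 'fy': 554.4304770239397, 'cx': 315.85642722462137, 'cy': 241.81592297050312, 'camera_from_world': array([[-0.00414428, -0.99967498, -0.02515488,  0.01697362],
       [ 0.99260721, -0.00716372,  0.12115946, -0.53178887],
       [-0.12130029, -0.02446679,  0.99231427, -1.5324814 ],
       [ 0.        ,  0.        ,  0.        ,  1.        ]])}
{'clock': 0.1, 'qpos': array([ 1.15600126,  0.46828439, -0.01160521,  1.60349171,  0.00599538,
        1.07139813, -0.05630037]), 'qvel': array([ 0.0004118 , -0.00130492, -0.00053924, -0.00272735,  0.00043214,
       -0.00017422, -0.00149219]), 'joint_efforts': array([ 6.36539680e-04, -5.21644521e+01, -1.25754060e-02, -2.44366658e+01,
       -5.67200209e-02,  1.40353755e-02,  2.02017389e-05]), 'position': array([ 0.23589471, -0.60514286,  0.21375515]), 'eef_rot': array([ 9.82776480e-01,  1.84796626e-01, -1.95543974e-04, -7.48416454e-04]), 'wrist_force': array([-1.08314449,  0.76657222, -0.35180832]), 'torque': array([ 0.06981234,  0.00151105, -0.02097761]), 'grip_force': 0.0, 'width': 0.09225589113541767} 0.0187
```

View pics/scene0.png

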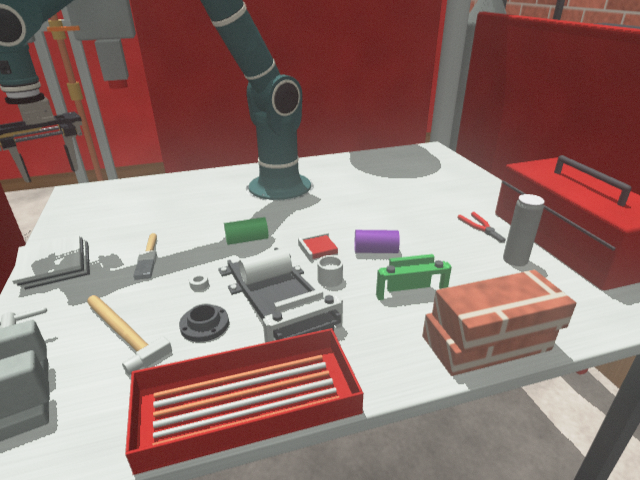

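View pics/top0.png

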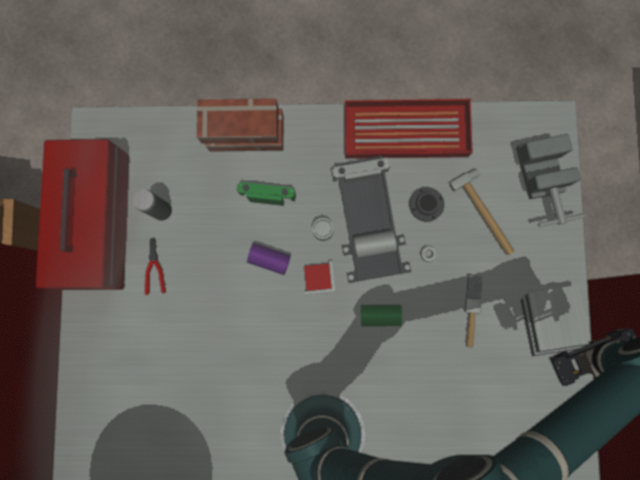

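Pipe candidates (top view): grey on the ramp (376,244), green (381,315), purple (269,257). Stop candidates: grey (361,168) and green (266,190). I choose the grey ones and check them in a close crop.

Run:
```python
import cv2,numpy as np
a=cv2.imread("pics/top0.png")[150:290,320:420]; b=cv2.imread("pics/scene0.png")[240:350,215:355]
a=cv2.resize(a,None,fx=4,fy=4,interpolation=cv2.INTER_CUBIC); b=cv2.resize(b,(400,314),interpolation=cv2.INTER_CUBIC)
c=np.zeros((560,800,3),np.uint8); c[:,:400]=a; c[:314,400:]=b
cv2.imwrite("pics/crop.png",c)
```

```text
(no output)
```

View pics/crop.png

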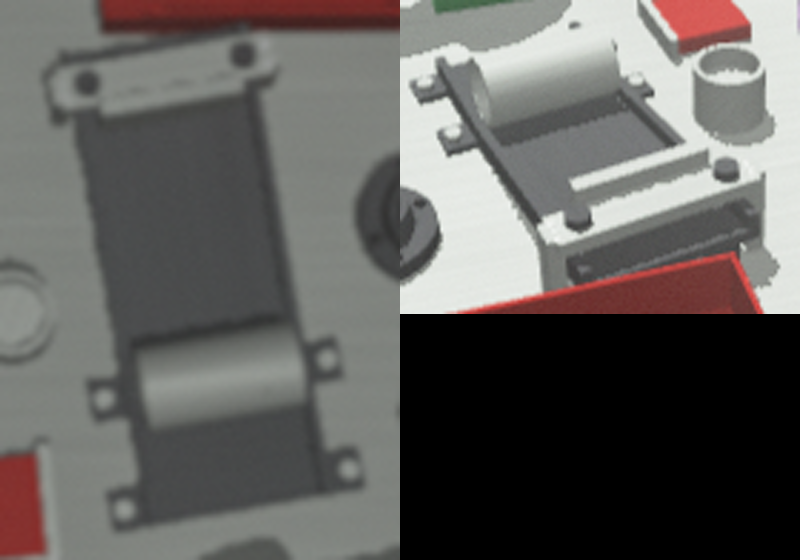

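The crop confirms a grey pipe across the ramp's level part, centre at about crop (223,375), and a grey stop with its downhill top edge from (103,116) to (252,92). Next I triangulate.

```bash
cat > m.py <<'E'
import numpy as np,cv2
from station import env
def P(n):
    p=env.camera_params(n);K=np.array([[p['fx'],0,p['cx']],[0,p['fy'],p['cy']],[0,0,1]])
    return K@np.diag([1,-1,-1])@p['camera_from_world'][:3]
PT,PS=P('top'),P('scene')
T=lambda u,v:np.array([320+(u+.5)/4-.5,150+(v+.5)/4-.5])
S=lambda u,v:np.array([215+(u-399.5)/2.857-.5,240+(v+.5)/2.857-.5])
def tri(a,b):
    X=cv2.triangulatePoints(PT,PS,a,b).ravel();X=X[:3]/X[3]
    q=PT@np.r_[X,1];r=PS@np.r_[X,1]
    return X,np.hypot(*(q[:2]/q[2]-a)),np.hypot(*(r[:2]/r[2]-b))
def onz(a,z,P=PT):
    A=P[:,:2];c=P[:,2]*z+P[:,3]
    M=np.c_[A,c];q=np.linalg.inv(M)@np.r_[a,1];return q[:2]/q[2]
E
python3 - <<'E'
from m import *
np.set_printoptions(precision=4,suppress=True)
for n,a,b in [("earRlow",T(350,468),S(425,83)),("earRhi",T(327,360),S(455,133)),("earLhi",T(103,400),S(640,78)),("boltL",T(87,84),S(727,167)),("boltR",T(243,55),S(578,212)),("plateL",T(103,116),S(706,147)),("plateR",T(252,92),S(572,181))]: print(n,*tri(a,b))
ears={k:onz(T(*v),.012) for k,v in dict(Rl=(350,468),Rh=(327,360),Lh=(103,400),Ll=(124,510)).items()}
print(ears)
print("up dir",np.degrees(np.arctan2(*(ears['Rh']+ears['Lh']-ears['Rl']-ears['Ll'])[::-1])), "across",np.degrees(np.arctan2(*(ears['Lh']+ears['Ll']-ears['Rh']-ears['Rl'])[::-1])))
print("plate",onz(T(103,116),.084),onz(T(252,92),.084))
for c in [(138,345),(298,325),(150,428),(308,402)]: print("pipe corner z=.05",onz(T(*c),.05))
print("pipe axis ends z=.04",onz(T(144,387),.04),onz(T(303,364),.04))
E
```

```text
earRlow [ 0.4619 -0.2436  0.0108] 0.13784493268672598 0.25021156608386147
earRhi [ 0.5392 -0.229   0.01  ] 0.2202526314466255 0.42691552321380355
earLhi [ 0.5116 -0.0686  0.0116] 0.38257955549879996 0.7038074987781858
boltL [ 0.7258 -0.059   0.0758] 0.005095910922273185 0.011316851813189576
boltR [ 0.7445 -0.1675  0.0789] 0.046195813922093355 0.10762743419025182
plateL [ 0.7026 -0.0688  0.0783] 0.397210061432778 0.8638783191202363
plateR [ 0.7173 -0.17    0.0842] 0.9897704918025587 2.242883690954444
{'Rl': array([ 0.4617, -0.2439]), 'Rh': array([ 0.5389, -0.2294]), 'Lh': array([ 0.5113, -0.0696]), 'Ll': array([ 0.4329, -0.0837])}
up dir 10.376999387848038 across 99.9984573729468
plate [ 0.701  -0.0697] [ 0.7168 -0.1726]
pipe corner z=.05 [ 0.5457 -0.0933]
pipe corner z=.05 [ 0.5589 -0.2049]
pipe corner z=.05 [ 0.4875 -0.1009]
pipe corner z=.05 [ 0.5049 -0.2106]
pipe axis ends z=.04 [ 0.5173 -0.0976] [ 0.5327 -0.2089]
```

```bash
cat >> m.py <<'E'
from scipy.spatial.transform import Rotation as R
YAW=np.radians(9.8); U=np.array([np.cos(YAW),np.sin(YAW)]); C0=np.array([.525,-.1515]); PL=np.array([.709,-.121])
def go(s,z,lat=0):
    "s: TCP along ramp from pipe start centre (m)"
    o=env.get_obs(); Rm=R.from_quat(o['eef_rot'])
    t=np.r_[C0+s*U+lat*np.array([-U[1],U[0]]),z]
    Rt=R.from_matrix(np.array([[U[0],U[1],0],[U[1],-U[0],0],[0,0,-1.]]).T)
    print("target",t.round(4),"shift cm",(Rm.inv().apply(t-o['position'])*100).round(2),"turn",(Rm.inv()*Rt).as_rotvec().round(3))
E
python3 - <<'E'
from m import *
go(-.075,.15); print("pipe-plate",(PL-C0)@U)
print("ramp low edge",onz(T(145,527),.01),onz(T(322,492),.01),"green top",onz((381,304),.05),onz((381,326),.03))
E
```

```text
target [ 0.4511 -0.1643  0.15  ] shift cm [ 36.06 -33.25   6.42] turn [-0.002  0.     0.201]
pipe-plate 0.1865064430455261
ramp low edge [ 0.42087682 -0.09846288] [ 0.44496065 -0.2239809 ] green top [ 0.35647281 -0.16465354] [ 0.29614861 -0.16537072]
```

```bash
python3 -m handwheel '[[[0.1,3,-2.8,0,0,0,0.02],[0.1,6,-5.5,0,0,0,0.03],[0.1,9,-8.3,0,0,0,0.05],[0.1,12,-11,0,0,0,0.07],[0.1,15,-13.8,0,0,0,0.08],[0.1,18,-16.6,0,0,0,0.1],[0.1,21,-19.4,0,0,0,0.12],[0.1,24,-22.1,0.5,0,0,0.13],[0.1,27,-24.9,1.5,0,0,0.15],[0.1,30,-27.7,2.5,0,0,0.17],[0.1,33,-30.4,4,0,0,0.18],[0.1,35,-32.3,5.5,0,0,0.2],[0.1,36.1,-33.2,6.4,0,0,0.2],[0.1,36.1,-33.2,6.4,0,0,0.2],[0.1,36.1,-33.2,6.4,0,0,0.2],[0.1,36.1,-33.2,6.4,0,0,0.2]]]'
python3 - <<'E'
from m import *
go(-.075,.03)
t=env.capture("top")[150:300,300:430]; s=env.capture("scene")[200:350,205:355]
t=cv2.resize(t,(400,462),interpolation=2);s=cv2.resize(s,(400,400),interpolation=2)
c=np.zeros((462,800,3),np.uint8);c[:,:400]=t;c[:400,400:]=s;cv2.imwrite("pics/c2.png",c)
E
```

```text
clock: 1.43
position: [0.4516, -0.1664, 0.1508]
eef_rot: [0.996, 0.085, -0.0, 0.0]
wrist_force: [0.3, -0.5, -0.5]
width: 0.0505
grip_force: 0.0
target [ 0.4511 -0.1643  0.03  ] shift cm [-1.000e-02 -2.200e-01  1.208e+01] turn [ 0.001  0.    -0.001]
```

View pics/c2.png

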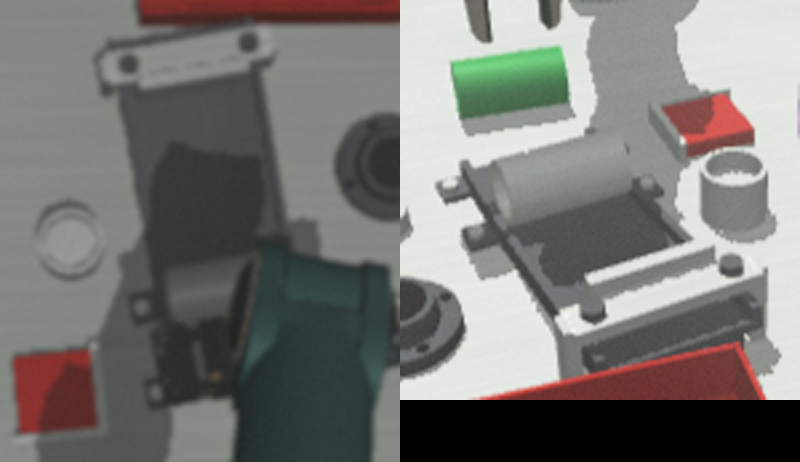

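The gripper (top crop ~(185,360)) is behind the pipe with its fingertips well clear, and the pipe hasn't moved. Next I descend.

```bash
python3 -m handwheel '[[[0.1,0,-0.1,2.5,0,0,0],[0.1,0,-0.2,5,0,0,0],[0.1,0,-0.2,7.5,0,0,0],[0.1,0,-0.2,9.5,0,0,0],[0.1,0,-0.2,11,0,0,0],[0.1,0,-0.2,12,0,0,0],[0.1,0,-0.2,12.2,0,0,0],[0.1,0,-0.2,12.2,0,0,0],[0.1,0,-0.2,12.2,0,0,0]]]'; python3 -m handwheel '[[[0.1,0.5,0,0,0,0,0],[0.1,1,0,0,0,0,0],[0.1,1.4,0,0,0,0,0],[0.1,1.8,0,0,0,0,0],[0.1,2.1,0,0,0,0,0],[0.1,2.4,0,0,0,0,0],[0.1,2.4,0,0,0,0,0],[0.1,2.4,0,0,0,0,0]]]'
python3 - <<'E'
from m import *
go(-.04,.03)
s=env.capture("scene")[200:350,205:355]
cv2.imwrite("pics/c3.png",cv2.resize(s,(600,600),interpolation=2))
E
```

```text
clock: 2.28
position: [0.4521, -0.1638, 0.0294]
eef_rot: [0.996, 0.085, 0.001, 0.0]
wrist_force: [0.2, 0.2, 0.4]
width: 0.0503
grip_force: 0.0
clock: 2.95
position: [0.4752, -0.159, 0.0285]
eef_rot: [0.996, 0.086, -0.0, -0.0]
wrist_force: [0.3, -0.1, -0.1]
width: 0.0503
grip_force: 0.0
target [ 0.4856 -0.1583  0.03  ] shift cm [ 1.04  0.11 -0.15] turn [-0.     0.     0.001]
```

View pics/c3.png

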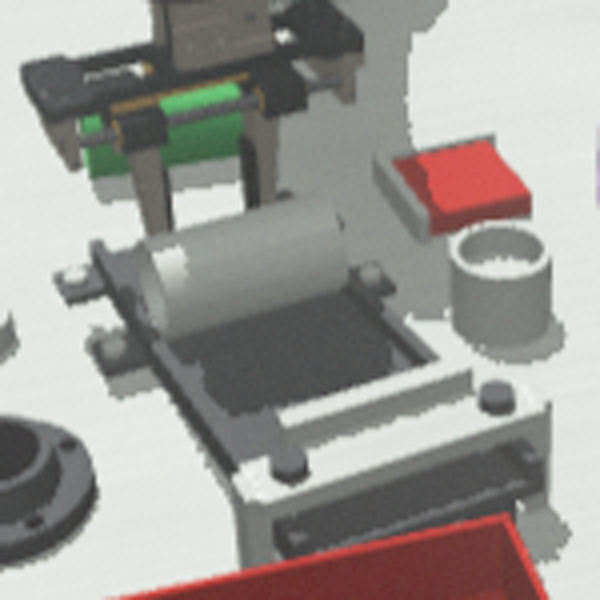

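Run:
```python
from m import *
L=np.array([-U[1],U[0]]); p=env.get_obs()['position'][:2]
def pr(X):
    q=PS@np.r_[X,1]; return ((q[:2]/q[2]-[205,200])*4).round(0)
for y in(-.034,.034): print("finger at z .07",pr(np.r_[p+y*L,.07]))
for y in(-.055,0,.055): print("pipe axis",pr(np.r_[C0+y*L,.04]),"top",pr(np.r_[C0+y*L,.07]))
print((p-C0)@U,(p-C0)@L)
```

```text
finger at z .07 [151. 194.]
finger at z .07 [259. 167.]
pipe axis [148. 290.] top [143. 247.]
pipe axis [238. 265.] top [234. 222.]
pipe axis [325. 241.] top [323. 198.]
-0.050614263942687455 0.001066442647027245
```

```bash
python3 -m handwheel '[[[0.1,0.2,0,0,0,0,0],[0.1,0.4,0,0,0,0,0],[0.1,0.6,0,0,0,0,0],[0.1,0.8,0,0,0,0,0],[0.1,0.9,0,0,0,0,0],[0.1,1.0,0,0,0,0,0],[0.1,1.1,0,0,0,0,0],[0.1,1.2,0,0,0,0,0],[0.1,1.4,0,0,0,0,0],[0.1,1.6,0,0,0,0,0],[0.1,1.8,0,0,0,0,0],[0.1,2.0,0,0,0,0,0],[0.1,2.2,0,0,0,0,0],[0.1,2.4,0,0,0,0,0],[0.1,2.6,0,0,0,0,0],[0.1,2.8,0,0,0,0,0],[0.1,3.0,0,0,0,0,0],[0.1,3.2,0,0,0,0,0],[0.1,3.4,0,0,0,0,0],[0.1,3.6,0,0,0,0,0]]]'; python3 -m handwheel '[[[0.1,0.2,0,0,0,0,0],[0.1,0.4,0,-0.04,0,0,0],[0.1,0.6,0,-0.07,0,0,0],[0.1,0.8,0,-0.1,0,0,0],[0.1,1.0,0,-0.12,0,0,0],[0.1,1.2,0,-0.15,0,0,0],[0.1,1.4,0,-0.18,0,0,0],[0.1,1.6,0,-0.21,0,0,0],[0.1,1.8,0,-0.24,0,0,0],[0.1,2.0,0,-0.27,0,0,0],[0.1,2.2,0,-0.3,0,0,0],[0.1,2.4,0,-0.33,0,0,0]]]'
python3 - <<'E'
from m import *
go(.116,.046)
s=env.capture("scene")[200:350,205:355]
cv2.imwrite("pics/c4.png",cv2.resize(s,(600,600),interpolation=2))
E
```

```text
clock: 4.67
position: [0.5101, -0.153, 0.0284]
eef_rot: [0.996, 0.086, -0.001, -0.0]
wrist_force: [-3.0, -0.6, 2.1]
width: 0.0502
grip_force: 1.0
clock: 5.67
position: [0.5345, -0.1488, 0.0319]
eef_rot: [0.996, 0.086, -0.0, 0.0]
wrist_force: [-1.7, -0.1, 0.2]
width: 0.0508
grip_force: 0.9
target [ 0.6393 -0.1318  0.046 ] shift cm [10.62  0.11 -1.41] turn [0.    0.    0.001]
```

View pics/c4.png

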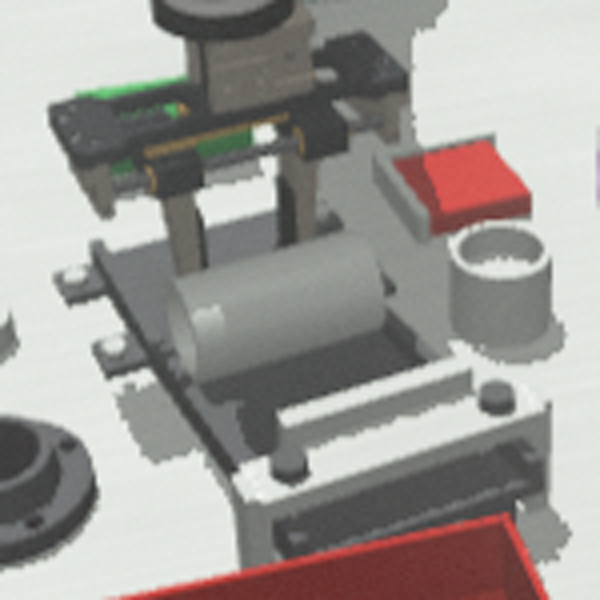

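The pipe is on the slope, square, with both fingers on it at (185,265) and (290,240) and a load of about 2 N. I continue.

```bash
python3 -m handwheel '[[[0.1,0.2,0,-0.03,0,0,0],[0.1,0.5,0,-0.07,0,0,0],[0.1,0.8,0,-0.11,0,0,0],[0.1,1.1,0,-0.15,0,0,0],[0.1,1.4,0,-0.19,0,0,0],[0.1,1.7,0,-0.24,0,0,0],[0.1,2.0,0,-0.28,0,0,0],[0.1,2.3,0,-0.32,0,0,0],[0.1,2.6,0,-0.36,0,0,0],[0.1,2.9,0,-0.4,0,0,0],[0.1,3.2,0,-0.45,0,0,0],[0.1,3.5,0,-0.49,0,0,0],[0.1,3.8,0,-0.53,0,0,0],[0.1,4.1,0,-0.57,0,0,0],[0.1,4.4,0,-0.61,0,0,0],[0.1,4.7,0,-0.66,0,0,0],[0.1,5.0,0,-0.7,0,0,0],[0.1,5.3,0,-0.74,0,0,0],[0.1,5.6,0,-0.78,0,0,0],[0.1,5.8,0,-0.81,0,0,0]]]'; python3 -m handwheel '[[[0.1,0.2,0,-0.03,0,0,0],[0.1,0.4,0,-0.06,0,0,0],[0.1,0.6,0,-0.08,0,0,0],[0.1,0.8,0,-0.11,0,0,0],[0.1,1.0,0,-0.14,0,0,0],[0.1,1.2,0,-0.17,0,0,0],[0.1,1.4,0,-0.2,0,0,0],[0.1,1.6,0,-0.22,0,0,0],[0.1,1.8,0,-0.25,0,0,0],[0.1,2.0,0,-0.28,0,0,0],[0.1,2.2,0,-0.31,0,0,0],[0.1,2.4,0,-0.34,0,0,0],[0.1,2.6,0,-0.36,0,0,0],[0.1,2.7,0,-0.38,0,0,0],[0.1,2.8,0,-0.39,0,0,0],[0.1,2.9,0,-0.41,0,0,0],[0.1,3.0,0,-0.42,0,0,0]]]'
python3 - <<'E'
from m import *
go(.116,.046)
s=env.capture("scene")[200:350,205:355]
cv2.imwrite("pics/c5.png",cv2.resize(s,(600,600),interpolation=2))
E
```

```text
clock: 7.38
position: [0.592, -0.1388, 0.0401]
eef_rot: [0.996, 0.086, 0.0, 0.0]
wrist_force: [-1.4, 0.3, 0.1]
width: 0.0508
grip_force: 0.8
clock: 8.8
position: [0.621, -0.1338, 0.0441]
eef_rot: [0.996, 0.086, -0.0, 0.0]
wrist_force: [-2.2, -0.5, 1.0]
width: 0.0506
grip_force: 0.9
target [ 0.6393 -0.1318  0.046 ] shift cm [ 1.84  0.11 -0.19] turn [0.    0.    0.001]
```

View pics/c5.png

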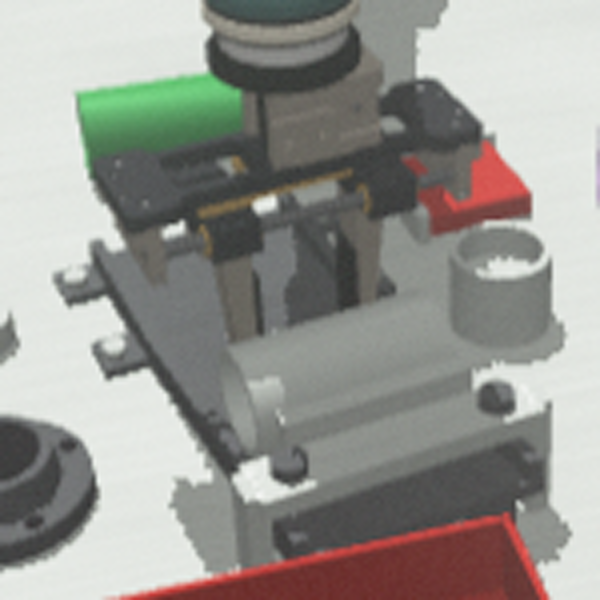

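The pipe is square and close behind the plate, with the fingertips still on it. I creep forward and watch the force.

```bash
python3 -m handwheel '[[[0.1,0.1,0,-0.01,0,0,0],[0.1,0.2,0,-0.03,0,0,0],[0.1,0.3,0,-0.04,0,0,0],[0.1,0.4,0,-0.06,0,0,0],[0.1,0.5,0,-0.07,0,0,0],[0.1,0.6,0,-0.08,0,0,0],[0.1,0.7,0,-0.1,0,0,0],[0.1,0.8,0,-0.11,0,0,0],[0.1,0.9,0,-0.13,0,0,0],[0.1,1.0,0,-0.14,0,0,0],[0.1,1.1,0,-0.15,0,0,0],[0.1,1.2,0,-0.17,0,0,0],[0.1,1.2,0,-0.17,0,0,0]]]'; python3 -m handwheel '[[[0.1,0.1,0,-0.01,0,0,0],[0.1,0.2,0,-0.03,0,0,0],[0.1,0.3,0,-0.04,0,0,0],[0.1,0.4,0,-0.05,0,0,0],[0.1,0.4,0,-0.05,0,0,0]]]'
```

```text
clock: 9.93
position: [0.6332, -0.1317, 0.046]
eef_rot: [0.996, 0.086, 0.0, 0.0]
wrist_force: [-1.3, -0.1, 0.1]
width: 0.0502
grip_force: 0.6
clock: 10.35
position: [0.6372, -0.131, 0.0465]
eef_rot: [0.996, 0.086, 0.0, 0.0]
wrist_force: [-1.2, -0.4, 0.7]
width: 0.0503
grip_force: 0.6
```

```bash
python3 -m handwheel '[[[0.1,0.1,0,-0.01,0,0,0],[0.1,0.2,0,-0.03,0,0,0],[0.1,0.3,0,-0.04,0,0,0],[0.1,0.3,0,-0.04,0,0,0]]]'; python3 -m handwheel '[[[0.1,0.1,0,-0.01,0,0,0],[0.1,0.2,0,-0.02,0,0,0],[0.1,0.3,0,-0.03,0,0,0],[0.1,0.3,0,-0.03,0,0,0]]]'
```

```text
clock: 10.68
position: [0.6394, -0.1305, 0.0467]
eef_rot: [0.996, 0.086, -0.0, -0.0]
wrist_force: [-3.7, 0.2, 1.7]
width: 0.0504
grip_force: 1.6
clock: 11.02
position: [0.6395, -0.1305, 0.0464]
eef_rot: [0.996, 0.085, -0.003, -0.0]
wrist_force: [-9.4, -0.8, 5.0]
width: 0.0505
grip_force: 4.7
```

```bash
python3 -m handwheel '[[[0.1,0.05,0,0,0,0,0],[0.1,0.1,0,0,0,0,0],[0.1,0.15,0,0,0,0,0],[0.1,0.15,0,0,0,0,0],[0.1,0.15,0,0,0,0,0],[0.1,0.15,0,0,0,0,0],[0.1,0.15,0,0,0,0,0],[0.1,0.15,0,0,0,0,0],[0.1,0.15,0,0,0,0,0],[0.1,0.15,0,0,0,0,0]]]'
python3 - <<'E'
from m import *
s=env.capture("scene")[200:350,205:355]
cv2.imwrite("pics/c6.png",cv2.resize(s,(600,600),interpolation=2))
o=env.get_obs();print(o['wrist_force'],o['position'],abs(o['qvel']).max())
E
```

```text
clock: 11.85
position: [0.6396, -0.1306, 0.0462]
eef_rot: [0.996, 0.085, -0.005, -0.0]
wrist_force: [-13.8, -0.9, 6.4]
width: 0.0505
grip_force: 6.2
[-12.58433524  -1.82668628   6.53894711] [ 0.63961393 -0.13056813  0.04619164] 0.001768662668454472
```

View pics/c6.png

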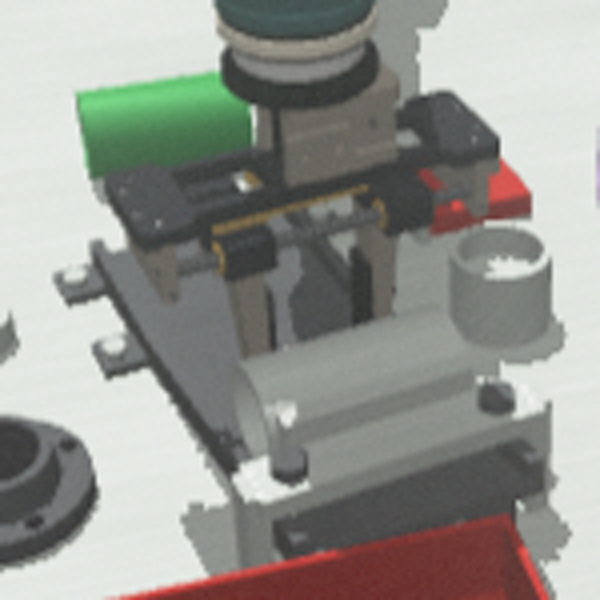

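The picture shows the pipe lying square against the plate at about (370,370), both fingers pressing it, and the bystanders in view unmoved. The arm is still, with a push of about 13 N, so I hand in.

```bash
python3 -c "
from station import env
print(env.job_done())"
```

```text
the job is handed in; nothing more can be done
None
```

I pushed the pipe up the slope and handed the job in with it square against the stop plate, the fingertips still pressing at about 13 N; the hand-in returned no verdict.

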